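Uncouple the drawbar tongue from its ball

TASK

Get the small drawbar coupling open for inspection of its ball: pick up the thin pry blade, use it under the lip to lever the dust cover on the coupler head up and swing it back past upright, then lay the blade flat on the worktop. Pinch the two lugs that were under the cover so that the sprung latch is pulled sideways, lift the tongue about 5 cm off the ball and finish while still holding it up there, in the gripper alone. Leave the flask, weights and other loose things on the bench alone.

Things in the scene. Friction and masses are not known exactly. Their poses are not given: they have to be found in the camera images.
- hitch_stand: Fixed coupling stand: aluminium base 230 x 70 x 10 mm, two pivot cheeks and a steel ball 28 mm across (centre 83 mm along +x from the origin, 44 mm up). Origin at the underside; base spans x = -120 to +110 mm. Own +x runs along the tongue from pivot to nose, roughly to the robot's right (world -y); own +y points away from the robot; +z up.
- pivot (a point): Centre of the tongue's level pivot pin, 54 mm above the worktop; pin axis is the stand's y axis. Axes as the stand's. The tongue swings about it.
- tongue (a joint): Angle of the tongue about its pivot, rad: 0 = level, coupled on the ball; grows as the nose end is raised (0.27 lifts the coupler head about 50 mm); at most 0.8. Weighs about 0.55 kg in all and falls back if let go. Cannot be raised until the latch is pulled 4 mm or more.
- latch (a joint): Travel of the latch across the tongue, m: 0 = locked (its jaw lies under the ball), 0.010 = fully pulled. A spring pushes it back with 6 N at rest, 10 N at full travel. It moves along the tongue's +y, towards the fixed lug.
- latch_lug (a point): Outer face of the latch's pull lug at gripping height, on the robot's side of the head; moves with the latch. The lug is an upright steel plate 26 mm long (along the tongue), 6 mm thick, its top 106 mm above the worktop. An equal fixed lug stands opposite on the far side. Axes as the tongue's.
- lug_grip (a point): Grip point between the lugs, on the tongue, 95 mm above the worktop when coupled, 183 mm from the pivot; x along to nose, y across, z up. Fixed lug's outer face at y = +16 mm, latch lug's at -26 mm at rest, -16 mm pulled: pinching both across the tongue (42 mm wide, then 32) pulls the latch, and the same grip lifts. Lug tops 11 mm above, latch slide's top 25 mm below: keep fingertips above it.
- cover (a joint): Angle of the hinged dust cover over the lugs, rad: 0 = shut; grows as its front edge swings up and back towards the pivot; 1.57 = upright, at most 2.3. Stiff hinge: it stays where it is put (about 0.5 N at the lip moves it).
- cover_lip (a point): Middle of the front lower edge of the pry lip, a tab 50 mm wide, 3 mm thick, 14 mm out from the cover's front wall; on its underside, 71 mm above the worktop when shut, 76 mm from the hinge. Under its outer 13 mm is open air; further in is the head's deck, 66 mm up. Moves with the cover, x from hinge to lip. The cover: grey box open below, 62 mm long, 56 wide, top 111 mm up.
- cover_hinge (a point): Middle of the cover's hinge line, 72 mm above the worktop, 150 mm from the pivot; the hinge axis is the tongue's y axis. Axes as the tongue's.
- blade_grip (a point): Centre of the pry blade's black handle (90 x 16 mm, 18 mm high as it lies; lies 9 mm above the worktop). +x points to the blade's tip, +z up. The thing weighs 70 g. It is loose.
- blade_tip (a point): Middle of the tip of the pry blade: flat steel, 14 mm wide, 2.5 mm thick, 80 mm long, at mid-height of the handle, 120 mm from point blade_grip along its x. Lies 9 mm above the worktop at the start and points roughly to the robot's left, to the stand.
- conical_flask: Bystander: stoppered conical glass flask, 66x66x111 mm, left of the stand. Origin at its underside. Leave it alone.
- weight_0: Bystander: brass-coloured calibration weight, 28x28x35 mm, behind and right of the stand. Origin at its underside. Leave it alone.
- weight_1: Bystander: smaller calibration weight, 22x22x31 mm, beside the other one. Origin at its underside. Leave it alone.
- crucible: Bystander: white porcelain crucible, 40x40x30 mm, behind the stand, between the cabinets. Origin at its underside. Leave it alone.
- stopper_1: Bystander: rubber stopper, 32x32x28 mm, near the front edge between pry blade and stand. Origin at its underside. Leave it alone.
- vial_0: Bystander: capped sample vial, 27x27x59 mm, left of the stand. Origin at its underside. Leave it alone.
- spanner_13: Bystander: flat open-ended spanner, 30x177x6 mm, at the back right; not the blade to use. Origin at its underside. Leave it alone.

How it is judged:
By the outcome, as a careful person would: the job done as asked, in the order asked, and still so for the second after the job is handed in, while the arm keeps its last pose, push and grip.
It also fails if it takes over 64 s, if anything falls off the work surface, if the arm or the gripper's body presses on something with over 40 N, if the wrist force passes 120 N, or if a joint passes its speed limit or range.

ROBOT

A 6-joint arm with a two-finger parallel gripper is mounted at the origin on a cart in front of the work surface, level with it; the furniture and walls round the work are solid. World frame = base frame: x ahead of the robot, y to its left, z up, the work surface at z = 0. Lengths are in m, angles in degrees, forces in N, time in s.
With the tool pointing down it reaches from about 0.3 to 0.75 m from the base axis. Payload 8.5 kg.
Tool frame: the origin (TCP) lies at the very end of the fingers, on their centre line; the grasp point (between the pads) lies 19 mm behind it (env.grasp_offset is the distance from the TCP to the grasp point, in m); y points along the fingers, z is the direction in which the jaws open and shut, and the axes are right-handed (so a half turn about y gives the same grasp; the last joint's range is limited). The gripper opens to 85 mm and grips with 20 to 120 N. Pads are 22 mm wide; open, the fingers measure 114 mm over their backs; the gripper's body (76 mm by 85 mm) begins 54 mm behind the grasp point. The pads swing forward as they close: fully open they stand 13 mm farther back than shut.
Start: joints at [-88.138, 21.807, 74.336, -0, 83.858, -12.336], TCP at [0.135, -0.533, 0.231] pointing down, gripper open.
Joint ranges: [-178.18, 178.18], [-50.72, 133.34], [12.68, 142.11], [-81.47, 261.47], [9.98, 163.14], [-165.26, 165.26]. Speed limits (degrees/s): [136.94, 136.94, 180, 180, 180, 180].

INTERFACE

Orientations are given as a 3x3 rotation matrix whose columns are the frame's x, y, z axes.
In Python, from rig import env gives the robot as it stands. The module is installed in compiled form; this text tells all that it offers.
- The arm moves only by the shell command python3 -m pendant 'ROWS' [FORCE]. ROWS is JSON, a list of rows, each a list of 3 entries, a list of its own where there are three numbers: the shift along the world's x, y, z as a fraction of full scale, then the turn about the world's z as a fraction of full scale, then the opening, from 0 (shut) to 1 (fully open). A call has 1 to 12 rows; each row shifts and turns the commanded pose from where the row before left it; what a row does not reach is not made up. Full scale, the value 1, is 30 mm for a shift and 5 degrees for a turn. A row lasts 1/12 s, in which the tool goes at most 41.7 mm and 7.16 degrees, less where a joint would pass 70% of its speed; a pose out of reach is approached as far as the arm can. A call with a number of a shift or a turn outside -1 to 1 is refused whole. A call with a gripper value outside its range is refused whole. The fingers move at their own pace and stop on an object; FORCE is the grip in N (left out, the last holds). Time passes only in rows, so rows that do not move let the fingers close. It gives the time, the measured TCP pose, the force and the opening at its end, in the units of the state.
- env.observe(): the state, without advancing time (a new reading comes with each control period).
- env.get_image(name): name is "side" or "top" or "wrist"; returns (picture, depth): 480x640x3 uint8, red, green, blue; 480x640 float32, m along the optical axis (not along the pixel's ray), 0 where there is no reading.
- env.camera_model(name): a dict with "camera_matrix" (3x3 intrinsics, pixels), "dist_coeffs" ([k1, k2, p1, p2, k3] as OpenCV has them; the pictures are not rectified), "R" (3x3) and "t" (3): a world point X has camera coordinates R X + t; the wrist camera has in their place "tool_from_camera" (4x4, takes a point from camera to tool coordinates, whose origin is the TCP and whose axes are the tool frame's). Camera axes: x right, y down, z forward; pixel columns grow to the right and rows downward; lengths in m; the calibration is good to about 2 mm. A picture is of the moment at which its call begins: read the wrist's pose just before it. camera_model takes no time and is no camera call.
- env.close_job(): hands the job in, once; it reports no verdict.
The state is a dict: "time_s": time; "q": joint angles; "qvel": joint speeds; "joint_efforts": joint torques, N m; "position": TCP position; "tool_rot": TCP orientation; "ft_force": force on the tool from outside, world axes, zero at the start; "wrist_torque": the same for the moment, N m; "grip_width": finger opening in m.
Only numpy, scipy, OpenCV 4.12 (cv2) and the standard library are available. Lean on these libraries where they do the work, as an engineer would, in place of code of your own. Each camera call takes 0.05 s, during which the arm holds its last target.

## Working session

There is one attempt and no reset: what is moved stays moved. The work goes in short steps, Python scripts to look and compute and a shell command to move; the robot and the scene stay as the last step left them, time stands still between calls to the robot, and variables do not carry over. Pictures are saved under pics/ and viewed, and the job is handed in when it is done.

```bash
ls; mkdir -p pics; cat > h.py <<'E'
import numpy as np, cv2
from rig import env
def snap(n,f):
    s=env.observe(); im,d=env.get_image(n)
    cv2.imwrite(f'pics/{f}.png',im[:,:,::-1]); np.savez(f'pics/{f}.npz',im=im,d=d,p=s['position'],R=s['tool_rot'])
    return im,d
def cam(n,f=None):
    m=env.camera_model(n); K=np.array(m['camera_matrix']);D=np.array(m['dist_coeffs'])
    if 'R' in m: return K,D,np.array(m['R']),np.array(m['t'])
    z=np.load(f'pics/{f}.npz'); T=np.eye(4);T[:3,:3]=z['R'];T[:3,3]=z['p']
    W=np.linalg.inv(T@np.array(m['tool_from_camera'])); return K,D,W[:3,:3],W[:3,3]
def ray(n,u,v,f=None):
    K,D,R,t=cam(n,f); q=cv2.undistortPoints(np.array([[[u,v]]],float),K,D)[0,0]
    return -R.T@t, R.T@np.array([q[0],q[1],1.])
def onz(n,u,v,z,f=None):
    o,d=ray(n,u,v,f); return o+d*(z-o[2])/d[2]
def dep(n,u,v,f):
    o,d=ray(n,u,v,f); D=np.load(f'pics/{f}.npz')['d']; return o+d*D[int(round(v)),int(round(u))]
def proj(n,X,f=None):
    K,D,R,t=cam(n,f); return cv2.projectPoints(np.array(X,float).reshape(-1,1,3),cv2.Rodrigues(R)[0],t,K,D)[0][:,0]
def cloud(n,f):
    K,D,R,t=cam(n,f); d=np.load(f'pics/{f}.npz')['d']; v,u=np.mgrid[:480,:640]
    q=cv2.undistortPoints(np.stack([u,v],-1).reshape(-1,1,2).astype(float),K,D)[:,0]
    P=np.c_[q,np.ones(len(q))]*d.reshape(-1,1); return ((P-t)@R).reshape(480,640,3)
E
python3 - <<'E'
from h import *
for n in ['top','side','wrist']: snap(n,n+'0')
s=env.observe()
for k,v in s.items(): print(k,np.round(v,3).tolist())
print(env.grasp_offset)
for n in ['top','side']: K,D,R,t=cam(n); print(n,-R.T@t,R[2],K[0,0])
print(env.camera_model('wrist'))
E
```

```text
pics
time_s 0.15
q [-88.138, 21.834, 74.371, 0.002, 83.856, -12.335]
qvel [0.059, -0.119, -0.122, -0.055, -0.072, -0.07]
joint_efforts [0.0, -44.862, -23.135, -0.0, 0.004, -0.0]
position [0.135, -0.533, 0.231]
tool_rot [[-0.969, -0.0, 0.245], [-0.245, 0.001, -0.969], [-0.0, -1.0, -0.001]]
ft_force [0.474, 0.489, 0.998]
wrist_torque [-0.018, -0.007, 0.051]
grip_width 0.085
0.0187
top [0.38339789 0.03399797 1.08554495] [ 0.17534219 -0.01354901 -0.98441431] 484.9300867227426
side [0.31541081 0.86688756 0.49900767] [ 0.24511594 -0.86985504 -0.4281009 ] 433.2193607994543
{'camera_matrix': array([[365.94852723,   0.        , 317.91314736],
       [  0.        , 365.94852723, 239.06668611],
       [  0.        ,   0.        ,   1.        ]]), 'dist_coeffs': array([-0.03261441,  0.        ,  0.        ,  0.        ,  0.        ]), 'tool_from_camera': array([[ 2.23475868e-04,  9.54253736e-01,  2.98997921e-01,
        -7.69034126e-02],
       [ 8.15503848e-04, -2.98998003e-01,  9.54253388e-01,
        -1.43365267e-01],
       [ 9.99999643e-01,  3.05813503e-05, -8.45016432e-04,
        -5.38849723e-04],
       [ 0.00000000e+00,  0.00000000e+00,  0.00000000e+00,
         1.00000000e+00]])}
```

View pics/top0.png

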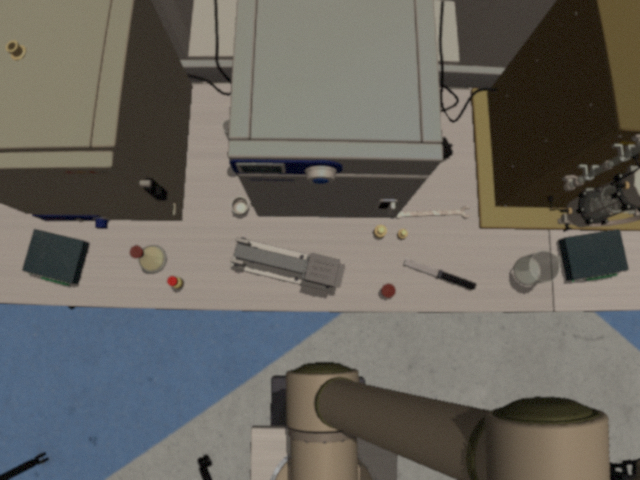

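View pics/side0.png

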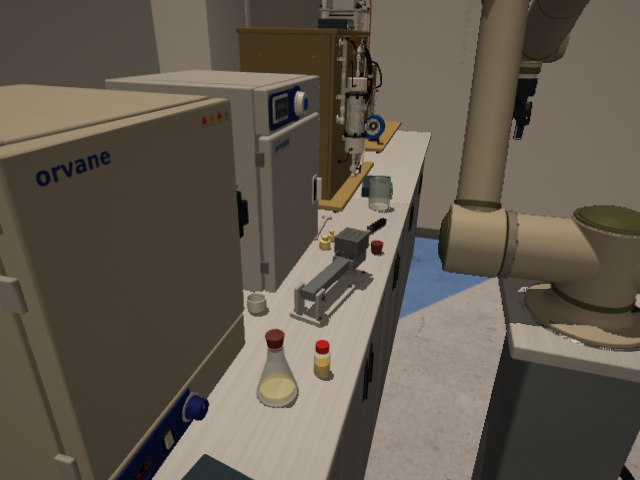

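View pics/wrist0.png

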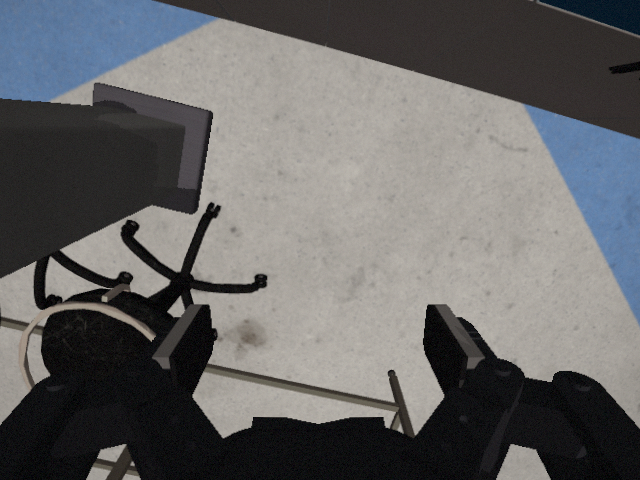

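```bash
python3 - <<'E'
from h import *
im=cv2.imread('pics/top0.png'); side=cv2.imread('pics/side0.png')
cv2.imwrite('pics/t1.png',cv2.resize(im[200:310,220:490],None,fx=2.9,fy=2.9,interpolation=cv2.INTER_CUBIC))
cv2.imwrite('pics/s1.png',cv2.resize(side[200:330,280:410],None,fx=4.6,fy=4.6,interpolation=cv2.INTER_CUBIC))
hs=im.astype(int)
# black handle
m=((im.max(2)<50)).astype(np.uint8); m[:,:400]=0;m[:,490:]=0;m[:255]=0;m[300:]=0
n,l,st,c=cv2.connectedComponentsWithStats(m)
for i in range(1,n):
    if st[i,4]>20:
        ys,xs=np.nonzero(l==i); r=cv2.minAreaRect(np.c_[xs,ys].astype(np.float32)); print(st[i],c[i],r)
C=cloud('top','top0')
for p in [(440,272),(455,278),(405,263),(415,266),(320,262),(335,262),(330,290),(270,258),(350,215),(350,225),(260,275),(388,290),(380,232)]:
    print(p,C[p[1],p[0]].round(4))
E
```

```text
[440 273  35  16 212] [457.37735849 280.64622642] ((457.3243713378906, 280.6195068359375), (35.0150146484375, 6.469628810882568), 20.2248592376709)
(440, 272) [ 0.4913 -0.2535  0.0233]
(455, 278) [ 0.4787 -0.2892  0.017 ]
(405, 263) [ 0.5124 -0.1776  0.0099]
(415, 266) [ 0.5058 -0.2002  0.0102]
(320, 262) [0.5002 0.0154 0.1124]
(335, 262) [ 0.5012 -0.0151  0.1075]
(330, 290) [ 0.4507 -0.0095  0.0054]
(270, 258) [0.513  0.1206 0.0653]
(350, 215) [ 0.6124 -0.0506  0.0479]
(350, 225) [ 0.5999 -0.0546 -0.0013]
(260, 275) [0.4824 0.1473 0.0021]
(388, 290) [ 0.4505 -0.1357  0.0267]
(380, 232) [ 0.5777 -0.1181  0.0357]
```

View pics/t1.png

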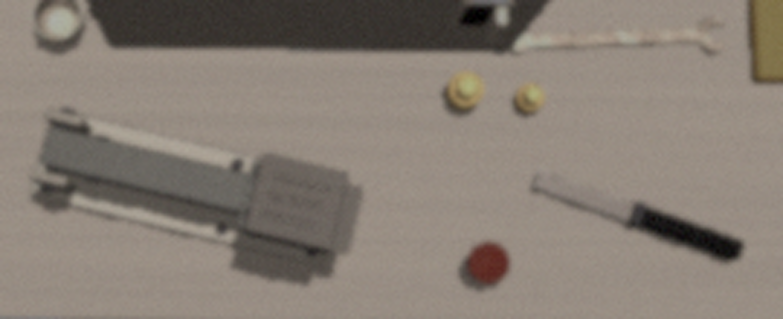

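View pics/s1.png

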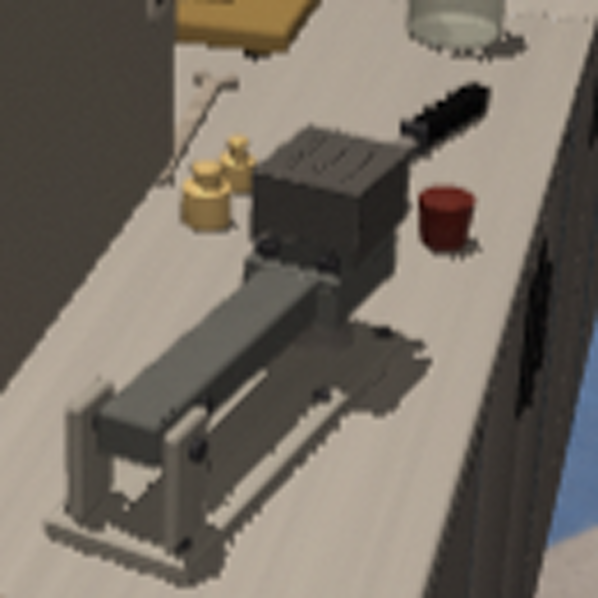

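```bash
python3 - <<'E'
from h import *
np.set_printoptions(suppress=True,precision=4)
for uv,z in [((457.35,280.6),.016),((405,263),.0102)]: print(uv,onz('top',*uv,z))
r=((457.324,280.62),(35.0,6.47),20.225); B=cv2.boxPoints(r); W=np.array([onz('top',*b,.012) for b in B]);print(W)
for n,f in [('top','top0'),('side','side0')]:
    C=cloud(n,f); X=C.reshape(-1,3)
    m=(X[:,2]>.104)&(X[:,2]<.12)&(X[:,0]>.4)&(X[:,0]<.58)&(abs(X[:,1])<.1)
    print(n,m.sum(),X[m].mean(0)); r=cv2.minAreaRect((X[m,:2]*1000).astype(np.float32)); print(r)
    m=(X[:,2]>.05)&(X[:,2]<.08)&(X[:,0]>.44)&(X[:,0]<.56)&(X[:,1]<.2)&(X[:,1]>.06)
    print('bar',m.sum(),X[m].mean(0)); r=cv2.minAreaRect((X[m,:2]*1000).astype(np.float32)); print(r)
C=cloud('top','top0').reshape(-1,3)
# edge pixel-based cover top corners: print lip region
C=cloud('top','top0')
for p in [(340,270),(342,270),(343,276),(338,275),(341,262)]: print(p,C[p[1],p[0]])
E
```

```text
(457.35, 280.6) [ 0.473  -0.2947  0.016 ]
(405, 263) [ 0.5123 -0.1775  0.0102]
[[ 0.4798 -0.2557  0.012 ]
 [ 0.4935 -0.2612  0.012 ]
 [ 0.4666 -0.3363  0.012 ]
 [ 0.4529 -0.3306  0.012 ]]
top 849 [0.486  0.0121 0.1097]
((486.40020751953125, 12.05245590209961), (61.99956130981445, 56.3758430480957), 77.15773010253906)
bar 1084 [0.5153 0.1345 0.064 ]
((522.1741333007812, 127.68916320800781), (140.69798278808594, 61.42782974243164), 84.09061431884766)
side 348 [0.4835 0.0176 0.1082]
((483.7613525390625, 12.879070281982422), (65.42030334472656, 55.81461715698242), 76.7200927734375)
bar 851 [0.5139 0.1459 0.0611]
((518.4602661132812, 129.1986083984375), (144.92364501953125, 59.325767517089844), 84.1824722290039)
(340, 270) [ 0.4882 -0.0272  0.0769]
(342, 270) [ 0.4887 -0.0317  0.0726]
(343, 276) [ 0.483  -0.0389 -0.0028]
(338, 275) [ 0.4777 -0.0231  0.0761]
(341, 262) [ 0.5144 -0.0341 -0.001 ]
```

```bash
python3 -m pendant '[[[0.94,0.67,0],0.95,1],[[0.94,0.67,0],0.95,1],[[0.94,0.67,0],0.95,1],[[0.94,0.67,0],0.95,1],[[0.94,0.67,0],0.95,1],[[0.94,0.67,0],0.95,1],[[0.94,0.67,0],0.95,1],[[0.94,0.67,0],0.95,1],[[0.94,0.67,0],0.95,1],[[0.94,0.67,0],0.95,1],[[0.94,0.67,0],0.95,1],[[0.94,0.67,0],0.95,1]]'; python3 -m pendant '[[[0,0,-0.6],0,1],[[0,0,-0.8],0,1],[[0,0,-0.8],0,1],[[0,0,-0.5],0,1],[[0,0,0],0,1],[[0,0,0],0,1]]'
cat > st.py <<'E'
from h import *
np.set_printoptions(suppress=True,precision=4)
s=env.observe(); z=s['tool_rot'][:,2] if hasattr(s['tool_rot'],'shape') else np.array(s['tool_rot'])[:,2]
print(s['time_s'],np.array(s['position']),'jaw',np.degrees(np.arctan2(z[1],z[0])).round(2),'q6',np.round(s['q'],1),'F',np.round(s['ft_force'],1),np.round(s['wrist_torque'],2),'w',s['grip_width'])
E
python3 st.py; python3 -c "
from h import *
snap('wrist','w1')"
```

```text
time_s: 1.15
position: [0.4745, -0.2906, 0.2311]
tool_rot: [[-0.318, -0.0, 0.948], [-0.948, 0.0, -0.318], [-0.0, -1.0, -0.0]]
ft_force: [-0.4, -0.9, -0.0]
grip_width: 0.0852
time_s: 1.65
position: [0.4732, -0.2919, 0.1501]
tool_rot: [[-0.322, -0.001, 0.947], [-0.947, 0.001, -0.322], [-0.001, -1.0, -0.001]]
ft_force: [0.2, -0.6, 0.8]
grip_width: 0.0854
1.65 [ 0.4732 -0.2919  0.1501] jaw -18.81 q6 [-43.9  26.5  80.9   0.   72.7 -25.1] F [ 0.2 -0.6  0.8] [-0.01 -0.    0.05] w 0.08536437483337987
```

View pics/w1.png

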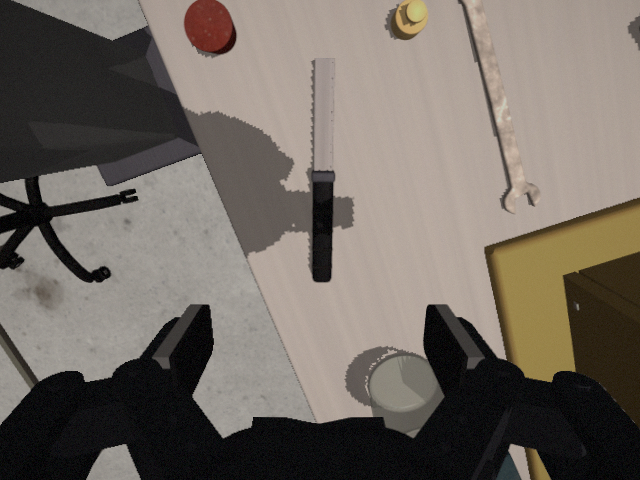

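```bash
python3 - <<'E'
from h import *
np.set_printoptions(suppress=True,precision=4)
f='w1'
tip=onz('wrist',324,59,.0102,f);a=onz('wrist',322.5,177,.018,f);b=onz('wrist',322,272,.018,f)
print(tip,a,b); d=tip-b; print(np.degrees(np.arctan2(d[1],d[0]))); u=d[:2]/np.linalg.norm(d[:2]); print('grip',tip[:2]-.12*u,(a+b)/2)
C=cloud('wrist',f)
for p in [(405,385),(405,360),(430,370),(380,400),(322,230)]: print(p,C[p[1],p[0]])
m=(C[...,2]>.02)&(C[...,1]<-.36)&(C[...,0]>.42)&(C[...,2]<.12); m[:,450:]=0
print(C[m].min(0),C[m].max(0))
E
```

```text
[ 0.5165 -0.1776  0.0102] [ 0.4891 -0.2553  0.018 ] [ 0.4643 -0.3279  0.018 ]
70.8288366408537
grip [ 0.4771 -0.2909] [ 0.4767 -0.2916  0.018 ]
(405, 385) [ 0.5   -0.432  0.047]
(405, 360) [ 0.507  -0.4332  0.0153]
(430, 370) [ 0.5252 -0.4458  0.0215]
(380, 400) [ 0.4767 -0.4399  0.0468]
(322, 230) [ 0.4756 -0.2942  0.0181]
[ 0.4654 -0.4991  0.02  ] [ 0.5272 -0.4299  0.0934]
```

```bash
python3 -m pendant '[[[0.08,0,-0.8],0,0.6],[[0,0,-0.9],0,0.6],[[0,0,-0.9],0,0.6],[[0,0,-0.9],0,0.6],[[0,0,-0.9],0,0.6],[[0,0,-0.45],0,0.6],[[0,0,0],0,0.6],[[0,0,0],0,0.6]]' 40;  python3 st.py
```

```text
time_s: 2.37
position: [0.4763, -0.2926, 0.0058]
tool_rot: [[-0.322, 0.001, 0.947], [-0.947, -0.001, -0.322], [0.001, -1.0, 0.001]]
ft_force: [-0.7, -0.6, 1.1]
grip_width: 0.0515
2.3667 [ 0.4763 -0.2926  0.0058] jaw -18.81 q6 [-43.7  37.5  89.3   0.   53.1 -24.9] F [-0.7 -0.6  1.1] [-0.01 -0.02 -0.02] w 0.05149834199457586
```

```bash
python3 -m pendant '[[[0,0,-0.06],0,0],[[0,0,0],0,0],[[0,0,0],0,0],[[0,0,0],0,0],[[0,0,0],0,0],[[0,0,0],0,0],[[0,0,0],0,0],[[0,0,0],0,0]]' 60;  python3 st.py; python3 -m pendant '[[[0,0,0.5],0,0],[[0,0,0.9],0,0],[[0,0,0.9],0,0],[[0,0,0.7],0,0],[[0,0,0],0,0]]'; python3 st.py; python3 -c "
from h import *
snap('wrist','w2')"
```

```text
time_s: 3.03
position: [0.4763, -0.2925, 0.0045]
tool_rot: [[-0.322, 0.002, 0.947], [-0.947, -0.002, -0.322], [0.001, -1.0, 0.002]]
ft_force: [-0.9, 1.2, 6.5]
grip_width: 0.0143
3.0333 [ 0.4763 -0.2925  0.0045] jaw -18.8 q6 [-43.7  37.6  89.4  -0.   52.8 -24.9] F [-0.9  1.2  6.5] [ 0.14  0.14 -0.03] w 0.014311711550483424
time_s: 3.45
position: [0.4772, -0.2933, 0.0977]
tool_rot: [[-0.322, 0.006, 0.947], [-0.947, -0.006, -0.322], [0.004, -1.0, 0.008]]
ft_force: [0.7, 0.1, -1.0]
grip_width: 0.0143
3.45 [ 0.4772 -0.2933  0.0977] jaw -18.79 q6 [-43.7  30.1  84.5   0.   64.9 -24.9] F [ 0.7  0.1 -1. ] [-0.04 -0.07 -0.03] w 0.014301723351813511
```

View pics/w2.png

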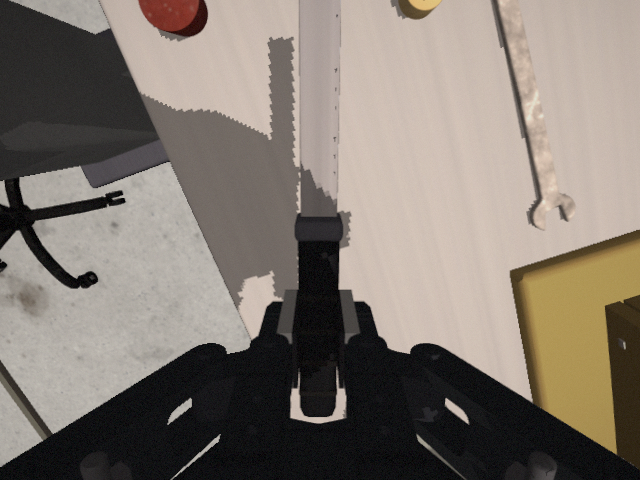

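```bash
python3 - <<'E'
from h import *
np.set_printoptions(suppress=True,precision=4)
C=cloud('wrist','w2')
for p in [(320,3),(320,20),(320,60),(320,100),(320,150),(320,190),(318,260)]: print(p,C[p[1],p[0]])
snap('side','s2');snap('top','t2')
im=cv2.imread('pics/top0.png')
E
python3 -c "
import cv2
a=cv2.imread('pics/s2.png');cv2.imwrite('pics/s2c.png',cv2.resize(a[150:300,300:450],None,fx=4,fy=4))"
```

```text
(320, 3) [ 0.5154 -0.1835  0.1029]
(320, 20) [ 0.5136 -0.1886  0.104 ]
(320, 60) [ 0.5097 -0.2002  0.1037]
(320, 100) [ 0.5055 -0.2125  0.1046]
(320, 150) [ 0.5    -0.2288  0.1046]
(320, 190) [ 0.4954 -0.2425  0.1051]
(318, 260) [ 0.4865 -0.2661  0.1123]
```

View pics/s2c.png

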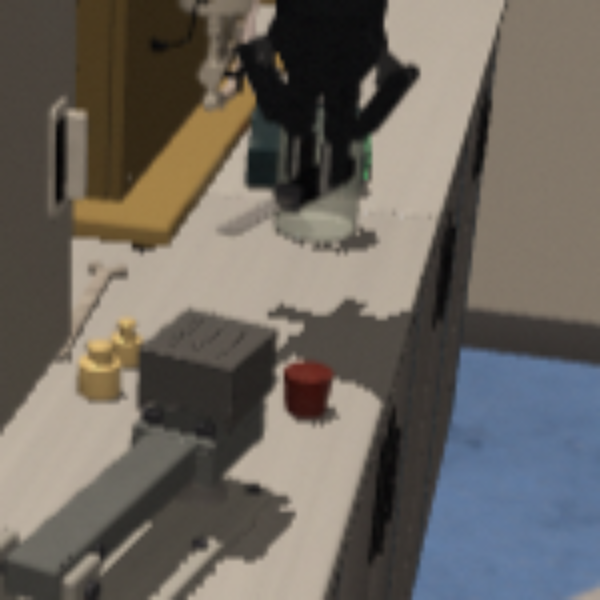

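View pics/t2.png

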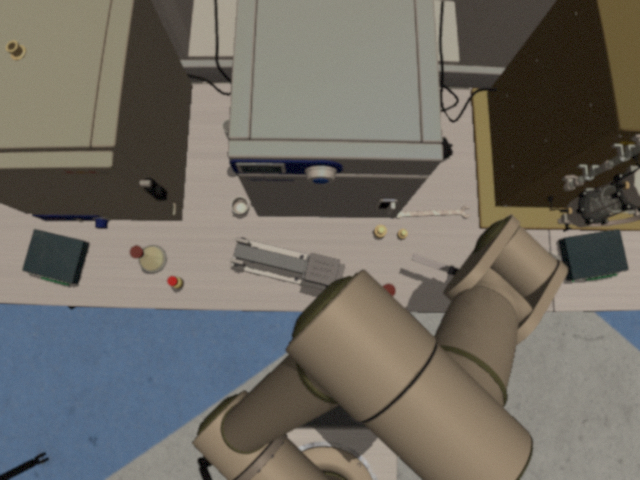

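```bash
python3 -m pendant '[[[-0.24,0.74,0],0.24,0],[[-0.24,0.74,0],0.24,0],[[-0.24,0.74,0],0.24,0],[[-0.24,0.74,0],0.24,0],[[-0.24,0.74,0],0.24,0],[[0,0,-0.6],0,0],[[0,0,-0.6],0,0],[[0,0,0],0,0],[[0,0,0],0,0]]'; python3 st.py; python3 - <<'E'
from h import *
snap('side','s3');snap('top','t3');snap('wrist','w3')
a=cv2.imread('pics/s3.png')[200:300,300:450];b=cv2.imread('pics/t3.png')[210:310,300:450]
cv2.imwrite('pics/c3.png',np.vstack([cv2.resize(x,None,fx=3.0,fy=3.0,interpolation=2) for x in (a,b)])[:600])
E
```

```text
time_s: 4.35
position: [0.4391, -0.1806, 0.0561]
tool_rot: [[-0.222, -0.003, 0.975], [-0.975, 0.002, -0.222], [-0.001, -1.0, -0.003]]
ft_force: [-0.2, -0.3, -0.6]
grip_width: 0.0147
4.35 [ 0.4391 -0.1806  0.0561] jaw -12.81 q6 [-36.7  27.1 100.3  -0.   52.8 -23.9] F [-0.2 -0.3 -0.6] [0.   0.02 0.03] w 0.014711633288647727
```

View pics/c3.png

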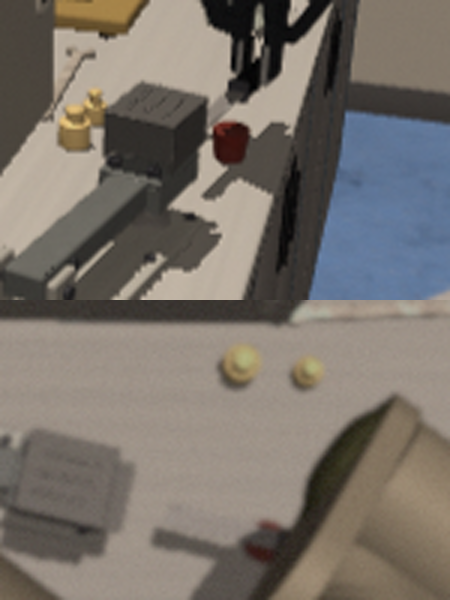

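View pics/w3.png

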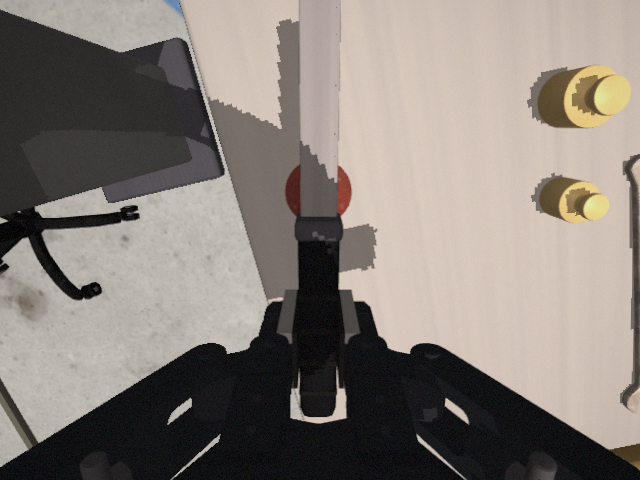

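```bash
python3 - <<'E'
from h import *
np.set_printoptions(suppress=True,precision=4)
C=cloud('top','t3'); X=C.reshape(-1,3)
m=(X[:,2]>.05)&(X[:,2]<.075)&(X[:,0]>.42)&(X[:,0]<.52)&(X[:,1]<-.045)&(X[:,1]>-.14)
P=X[m];print(len(P));o=np.argsort(-P[:,1]);print(P[o[:12]]);print(P[o[12:]].mean(0))
C=cloud('wrist','w3')
for p in [(320,3),(320,60),(320,100),(320,150)]: print(p,C[p[1],p[0]])
# lip in top0
C=cloud('top','top0');X=C.reshape(-1,3);v,u=np.mgrid[:480,:640]
m=(X[:,2]>.068)&(X[:,2]<.08)&(X[:,0]>.42)&(X[:,0]<.53)&(X[:,1]<.0)&(X[:,1]>-.05)
print(m.sum()); t=-np.array([np.cos(np.radians(77)),np.sin(np.radians(77))]); n=np.array([-t[1],t[0]])
r=(X[m][:,:2]-[.493,.0422]); print(np.c_[r@t,r@n,X[m][:,2]][:40])
print('blade', np.c_[(P[:,:2]-[.493,.0422])@t,(P[:,:2]-[.493,.0422])@n][o[:30]].round(4).tolist())
E
```

```text
260
[[ 0.4606 -0.0602  0.0595]
 [ 0.4645 -0.0619  0.0639]
 [ 0.4666 -0.062   0.0633]
 [ 0.4689 -0.0621  0.0616]
 [ 0.4626 -0.0622  0.0612]
 [ 0.4604 -0.0622  0.0611]
 [ 0.4601 -0.0639  0.0654]
 [ 0.4645 -0.064   0.0637]
 [ 0.4624 -0.0641  0.0633]
 [ 0.4709 -0.0641  0.0629]
 [ 0.4669 -0.0643  0.0606]
 [ 0.4732 -0.0643  0.0607]]
[ 0.4572 -0.1029  0.0619]
(320, 3) [ 0.4664 -0.0684  0.0638]
(320, 60) [ 0.4626 -0.0854  0.064 ]
(320, 100) [ 0.4597 -0.0981  0.0652]
(320, 150) [ 0.456  -0.1148  0.0646]
151
[[0.0635 0.0256 0.0706]
 [0.064  0.0234 0.0715]
 [0.0659 0.0234 0.0756]
 [0.0681 0.0244 0.0715]
 [0.07   0.0244 0.0754]
 [0.072  0.025  0.0745]
 [0.0644 0.021  0.0745]
 [0.0665 0.0217 0.0726]
 [0.0685 0.0222 0.0724]
 [0.0705 0.0224 0.0746]
 [0.0726 0.0231 0.0729]
 [0.0745 0.0234 0.075 ]
 [0.0648 0.0187 0.0758]
 [0.0668 0.0192 0.0757]
 [0.0689 0.0199 0.0743]
 [0.0709 0.0203 0.0751]
 [0.073  0.021  0.0739]
 [0.0751 0.0215 0.0738]
 [0.0634 0.0167 0.0712]
 [0.0654 0.0173 0.0706]
 [0.0674 0.0174 0.0737]
 [0.0696 0.0185 0.0694]
 [0.0714 0.0182 0.0755]
 [0.0735 0.019  0.0731]
 [0.0754 0.019  0.07
[... 224 characters left out ...]
0704 0.0137 0.0748]
 [0.0724 0.0143 0.074 ]
 [0.0746 0.0152 0.0709]
 [0.0648 0.0103 0.0735]
 [0.0669 0.0112 0.0704]
 [0.0687 0.0109 0.0769]]
blade [[0.1071, -0.0086], [0.1079, -0.0044], [0.1074, -0.0023], [0.1071, -0.0], [0.1085, -0.0062], [0.109, -0.0082], [0.1107, -0.0082], [0.1099, -0.0039], [0.1104, -0.0059], [0.1086, 0.0024], [0.1097, -0.0015], [0.1083, 0.0047], [0.1092, 0.0006], [0.1129, -0.0075], [0.1112, 0.0009], [0.1126, -0.0052], [0.1107, 0.003], [0.1118, -0.001], [0.1123, -0.003], [0.114, -0.0029], [0.1155, -0.009], [0.1131, 0.0013], [0.1151, -0.0069], [0.1137, -0.0006], [0.1128, 0.0035], [0.1147, -0.0047], [0.117, -0.0066], [0.1156, -0.0003], [0.1162, -0.0022], [0.1167, -0.0042]]
```

```bash
python3 -m pendant '[[[0,0,0.14],0,0],[[0.1,0.42,0],0,0],[[0.1,0.42,0],0,0],[[0.1,0.41,0],0,0],[[0,0,0],0,0],[[0,0,0],0,0]]'; python3 st.py; python3 - <<'E'
from h import *
snap('side','s4');snap('top','t4');snap('wrist','w4')
a=cv2.imread('pics/s4.png')[200:300,300:450];b=cv2.imread('pics/t4.png')[210:310,300:450]
cv2.imwrite('pics/c4.png',np.vstack([cv2.resize(x,None,fx=3.0,fy=3.0,interpolation=2) for x in (a,b)])[:600])
E
```

```text
time_s: 5.0
position: [0.449, -0.1435, 0.0618]
tool_rot: [[-0.221, 0.001, 0.975], [-0.975, -0.001, -0.221], [0.001, -1.0, 0.001]]
ft_force: [-0.8, -1.2, -0.8]
grip_width: 0.0141
5.0 [ 0.449  -0.1435  0.0618] jaw -12.74 q6 [-32.2  26.2 100.6  -0.   53.1 -19.4] F [-0.8 -1.2 -0.8] [ 0.01 -0.03 -0.04] w 0.014080775990054624
```

View pics/c4.png

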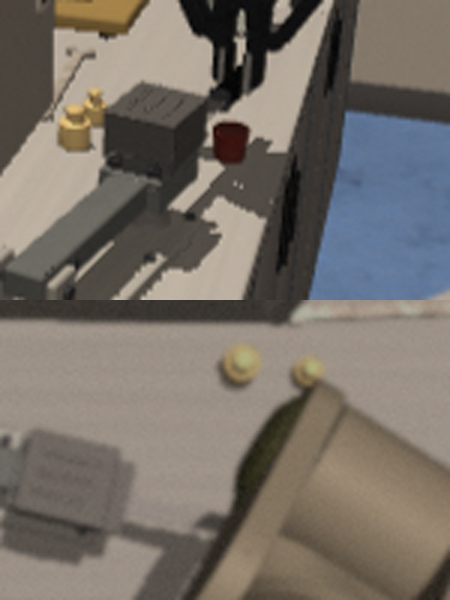

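View pics/w4.png

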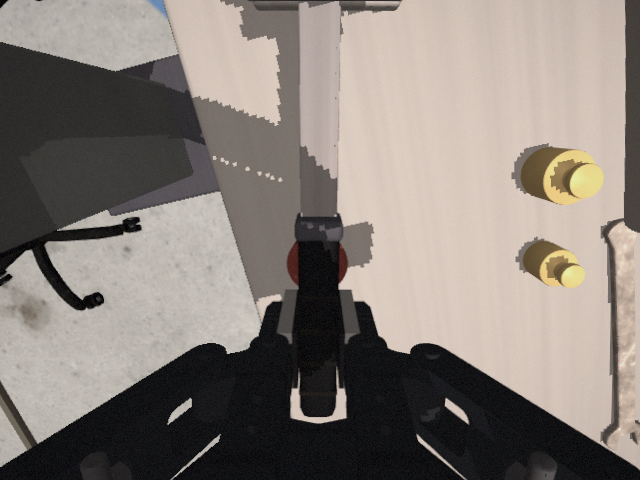

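```bash
python3 -m pendant '[[[0.01,0.04,0.37],0,0],[[0.01,0.04,0.37],0,0],[[0.026,0.11,0.28],0,0],[[0.026,0.11,0.28],0,0],[[0.04,0.18,0.24],0,0],[[0.04,0.18,0.24],0,0],[[0.054,0.23,0.18],0,0],[[0.054,0.23,0.18],0,0],[[0,0,0],0,0],[[0,0,0],0,0]]'; python3 st.py; python3 - <<'E'
from h import *
snap('side','s5');snap('wrist','w5')
a=cv2.imread('pics/s5.png')[180:300,280:430]
cv2.imwrite('pics/c5.png',cv2.resize(a,None,fx=4.0,fy=4.0,interpolation=2))
E
```

```text
time_s: 5.98
position: [0.4566, -0.1093, 0.1255]
tool_rot: [[-0.221, 0.0, 0.975], [-0.975, 0.0, -0.221], [-0.0, -1.0, 0.0]]
ft_force: [-0.3, -0.3, -0.7]
grip_width: 0.0144
5.9833 [ 0.4566 -0.1093  0.1255] jaw -12.74 q6 [-28.   20.5  96.3   0.   63.2 -15.2] F [-0.3 -0.3 -0.7] [ 0.05 -0.02 -0.01] w 0.014351620573442754
```

View pics/c5.png

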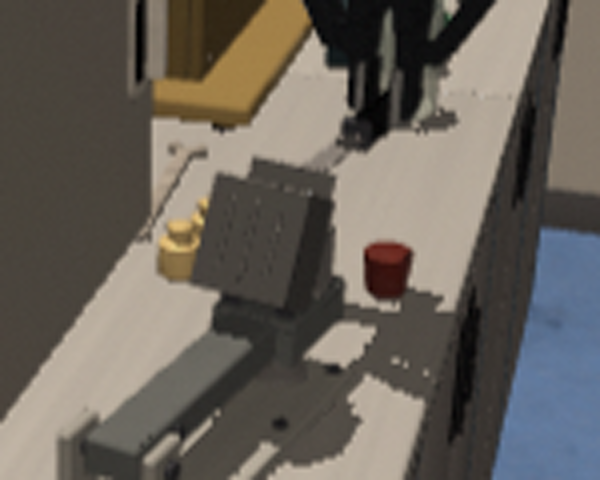

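View pics/w5.png

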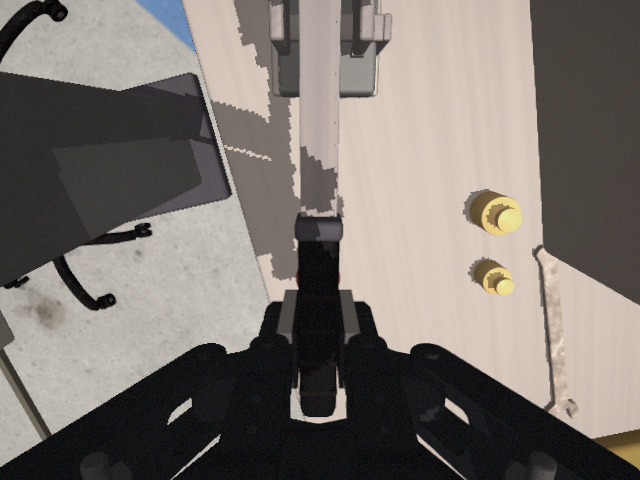

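```bash
python3 -m pendant '[[[0.062,0.27,0.113],0,0],[[0.062,0.27,0.113],0,0],[[0.067,0.29,0.04],0,0],[[0.067,0.29,0.04],0,0],[[0.067,0.29,-0.04],0,0],[[0.067,0.29,-0.04],0,0],[[0.062,0.27,-0.113],0,0],[[0.062,0.27,-0.113],0,0],[[0.04,0.16,-0.1],0,0],[[0,0,0],0,0],[[0,0,0],0,0]]'; python3 st.py; python3 - <<'E'
from h import *
snap('side','s6');snap('wrist','w6')
a=cv2.imread('pics/s6.png')[180:300,280:430]
cv2.imwrite('pics/c6.png',cv2.resize(a,None,fx=4.0,fy=4.0,interpolation=2))
E
```

```text
time_s: 7.0
position: [0.4731, -0.0376, 0.1221]
tool_rot: [[-0.221, -0.001, 0.975], [-0.975, 0.0, -0.221], [-0.0, -1.0, -0.001]]
ft_force: [0.0, -0.3, -1.4]
grip_width: 0.0146
7.0 [ 0.4731 -0.0376  0.1221] jaw -12.77 q6 [-18.9  21.2  95.8   0.   63.   -6.1] F [ 0.  -0.3 -1.4] [-0.01 -0.03 -0.  ] w 0.01464635709039838
```

View pics/c6.png

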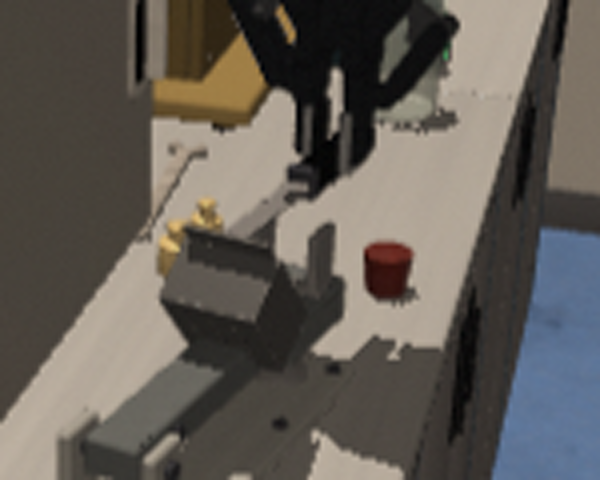

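View pics/w6.png

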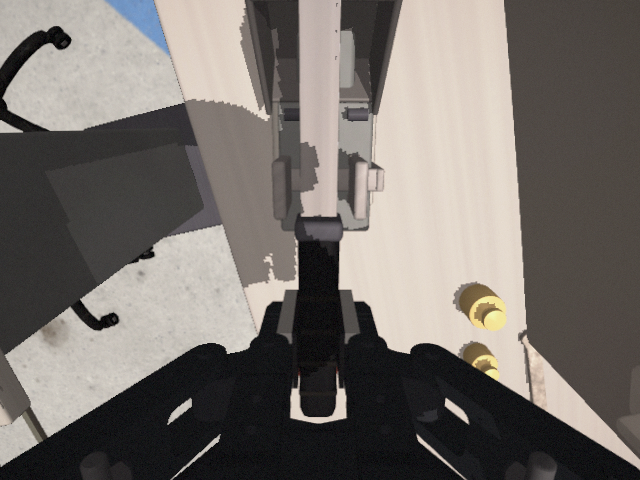

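```bash
python3 -m pendant '[[[-0.225,-0.97,0],0,0],[[-0.225,-0.97,0],0,0],[[0.08,-0.93,0],-0.17,0],[[0.08,-0.93,0],-0.17,0],[[0.08,-0.93,0],-0.17,0],[[0.08,-0.93,0],-0.17,0],[[0.08,-0.93,0],-0.17,0],[[0.08,-0.93,0],-0.17,0],[[0.08,-0.93,0],-0.17,0],[[0,0,0],0,0]]'; python3 -m pendant '[[[0,0,-0.8],0,0],[[0,0,-0.9],0,0],[[0,0,-0.9],0,0],[[0,0,-0.7],0,0],[[0,0,-0.2],0,0],[[0,0,0],0,0],[[0,0,0],0,0]]'; python3 st.py; python3 - <<'E'
from h import *
snap('side','s7')
a=cv2.imread('pics/s7.png')[180:300,280:430]
cv2.imwrite('pics/c7.png',cv2.resize(a,None,fx=4.0,fy=4.0,interpolation=2))
E
```

```text
time_s: 7.93
position: [0.4765, -0.2965, 0.1224]
tool_rot: [[-0.326, 0.001, 0.945], [-0.945, -0.003, -0.326], [0.002, -1.0, 0.002]]
ft_force: [-0.9, 0.2, -0.7]
grip_width: 0.0142
time_s: 8.52
position: [0.4768, -0.2917, 0.0183]
tool_rot: [[-0.322, 0.001, 0.947], [-0.947, -0.001, -0.322], [0.0, -1.0, 0.001]]
ft_force: [0.8, 0.5, -0.4]
grip_width: 0.0141
8.5167 [ 0.4768 -0.2917  0.0183] jaw -18.76 q6 [-43.6  36.4  88.8   0.   54.7 -24.8] F [ 0.8  0.5 -0.4] [0.05 0.03 0.01] w 0.014087038500928885
```

View pics/c7.png

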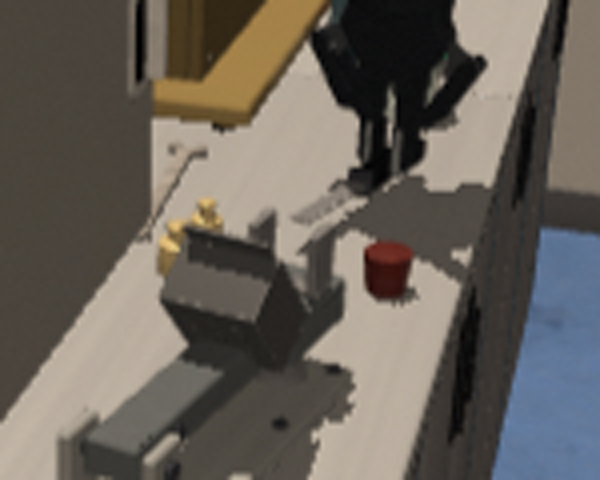

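```bash
python3 -m pendant '[[[0,0,-0.2],0,0],[[0,0,-0.2],0,0],[[0,0,-0.05],0,0],[[0,0,0],0,0],[[0,0,0],0,0]]'; python3 st.py
```

```text
time_s: 8.98
position: [0.4766, -0.2915, 0.0045]
tool_rot: [[-0.321, 0.001, 0.947], [-0.947, -0.001, -0.321], [0.0, -1.0, 0.001]]
ft_force: [-0.3, 0.6, 5.5]
grip_width: 0.0143
8.9833 [ 0.4766 -0.2915  0.0045] jaw -18.75 q6 [-43.6  37.6  89.4  -0.   52.9 -24.8] F [-0.3  0.6  5.5] [ 0.17  0.19 -0.05] w 0.014314417257041884
```

```bash
python3 -m pendant '[[[0,0,0],0,0.5],[[0,0,0],0,0.6],[[0,0,0],0,0.6],[[0,0,0.1],0,0.6],[[0,0,0.4],0,0.6],[[0,0,0.8],0,0.8],[[0,0,0.9],0,1],[[0,0,0.9],0,1],[[0,0,0.9],0,1],[[0,0,0.9],0,1],[[0,0,0.9],0,1],[[0,0,0.4],0,1]]'; python3 st.py; python3 - <<'E'
from h import *
snap('wrist','w8')
E
```

```text
time_s: 9.98
position: [0.4771, -0.2919, 0.1937]
tool_rot: [[-0.321, 0.004, 0.947], [-0.947, -0.004, -0.321], [0.002, -1.0, 0.005]]
ft_force: [0.5, -1.1, -0.5]
grip_width: 0.0853
9.9833 [ 0.4771 -0.2919  0.1937] jaw -18.74 q6 [-43.6  24.3  76.8  -0.   78.6 -24.8] F [ 0.5 -1.1 -0.5] [ 0.    0.03 -0.01] w 0.08528510784661812
```

View pics/w8.png

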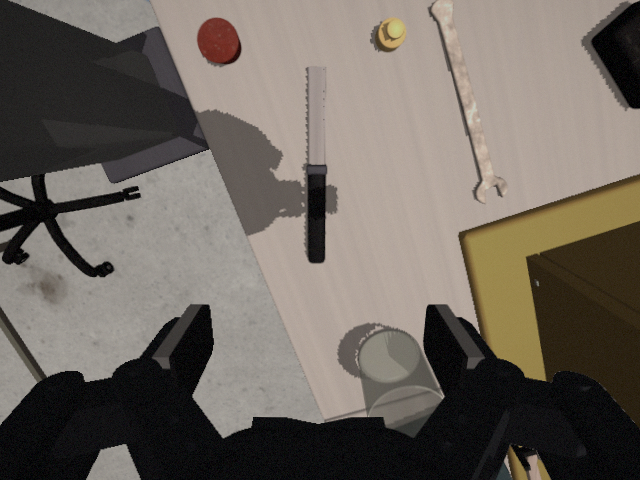

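```bash
python3 -m pendant '[[[-0.04,0.93,0],0.15,1],[[-0.04,0.93,0],0.15,1],[[-0.04,0.93,0],0.15,1],[[-0.04,0.93,0],0.15,1],[[-0.04,0.93,0],0.15,1],[[-0.04,0.93,0],0.15,1],[[-0.04,0.93,0],0.15,1],[[-0.04,0.93,0],0.15,1],[[0,0,0],0,1],[[0,0,0],0,1]]'; python3 st.py; python3 - <<'E'
from h import *
snap('wrist','w9'); snap('top','t9')
E
```

```text
time_s: 10.87
position: [0.4665, -0.0671, 0.1895]
tool_rot: [[-0.219, -0.001, 0.976], [-0.976, 0.0, -0.219], [-0.0, -1.0, -0.001]]
ft_force: [-0.0, -0.3, -0.7]
grip_width: 0.0854
10.8667 [ 0.4665 -0.0671  0.1895] jaw -12.62 q6 [-22.6  16.2  90.4  -0.   73.5 -10. ] F [-0.  -0.3 -0.7] [-0.02 -0.02  0.02] w 0.08544418882027674
```

View pics/w9.png

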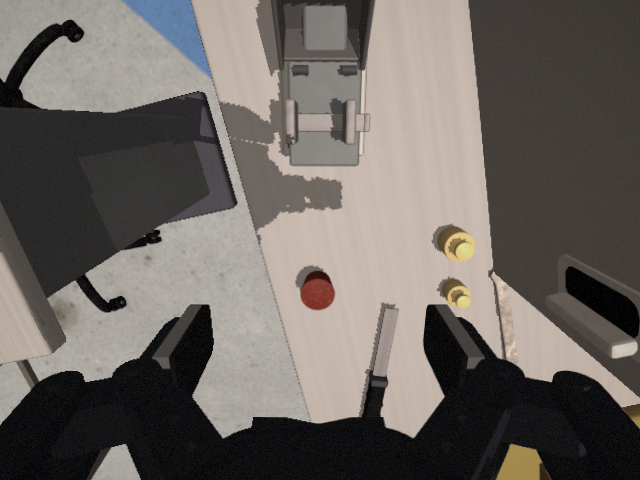

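```bash
python3 - <<'E'
from h import *
np.set_printoptions(suppress=True,precision=4)
C=cloud('wrist','w9'); X=C.reshape(-1,3)
m=(X[:,2]>.098)&(X[:,2]<.112)&(X[:,1]<.04)&(X[:,1]>-.03)&(X[:,0]>.44)&(X[:,0]<.53)
P=X[m]; t=-np.array([np.cos(np.radians(77)),np.sin(np.radians(77))]); n=np.array([-t[1],t[0]])
c=np.array([.4856,.010]); a=(P[:,:2]-c)@t; b=(P[:,:2]-c)@n
for s in (b>0,b<0): print(s.sum(),a[s].min(),a[s].max(),b[s].min(),b[s].max(),P[s].mean(0), np.polyfit(a[s],b[s],1))
print(n)
a=cv2.imread('pics/w9.png')[60:180,240:400]; cv2.imwrite('pics/c9.png',cv2.resize(a,None,fx=4,fy=4,interpolation=2))
E
```

```text
498 -0.01310492909964882 0.013190417099751299 0.014179541406682273 0.020350139852514867 [0.5022 0.0064 0.1062] [-0.006  0.017]
463 -0.012807838323318116 0.01293992747977107 -0.02133191044000909 -0.015189086687333169 [0.468  0.0145 0.1063] [-0.0074 -0.0182]
[ 0.9744 -0.225 ]
```

View pics/c9.png

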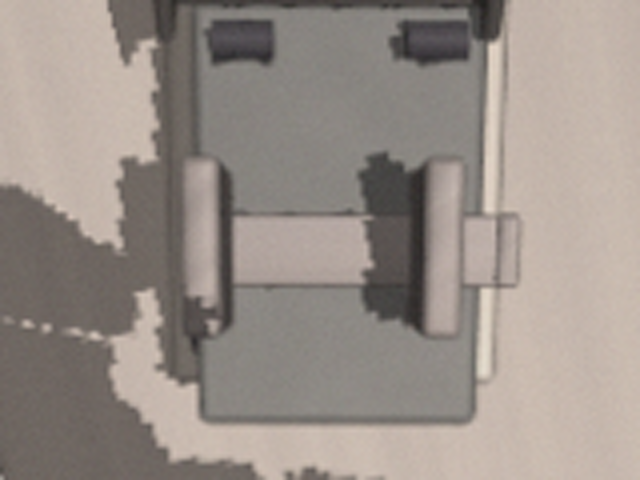

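```bash
python3 -m pendant '[[[0.26,0.84,0],0,1],[[0.26,0.84,0],0,1],[[0.26,0.85,0],0,1],[[0,0,-0.4],0,1],[[0,0,-0.7],0,1],[[0,0,-0.7],0,1],[[0,0,-0.7],0,1],[[0,0,-0.5],0,1],[[0,0,-0.2],0,1],[[0,0,0],0,1],[[0,0,0],0,1]]'; python3 st.py; python3 - <<'E'
from h import *
snap('wrist','w10');snap('side','s10')
a=cv2.imread('pics/s10.png')[150:300,260:440]
cv2.imwrite('pics/c10.png',cv2.resize(a,None,fx=4.0,fy=4.0,interpolation=2))
E
```

```text
time_s: 11.88
position: [0.4907, 0.0071, 0.0942]
tool_rot: [[-0.222, 0.0, 0.975], [-0.975, -0.0, -0.222], [0.0, -1.0, 0.0]]
ft_force: [0.3, -0.2, 1.0]
grip_width: 0.0854
11.8833 [0.4907 0.0071 0.0942] jaw -12.8 q6 [-13.   24.8  95.5  -0.   59.7  -0.2] F [ 0.3 -0.2  1. ] [-0.04 -0.02  0.01] w 0.08539982360294694
```

View pics/w10.png

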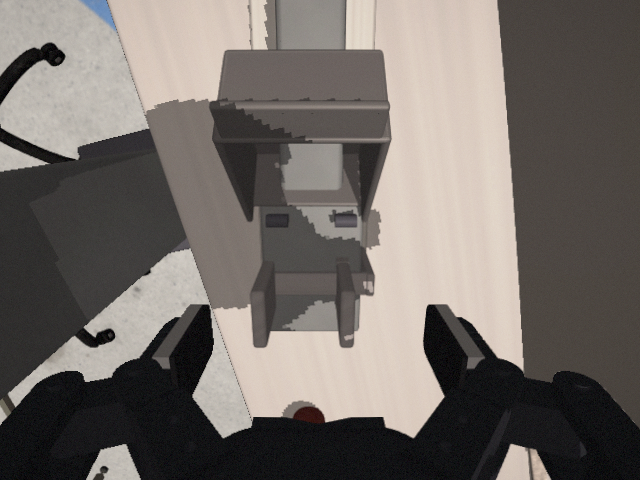

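View pics/c10.png

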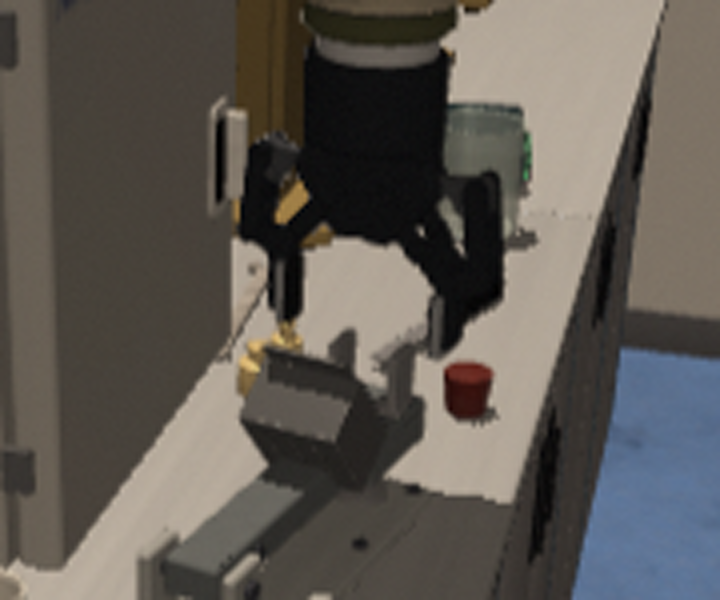

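```bash
python3 -m pendant '[[[0,0.06,-0.25],0,1],[[0,0,-0.23],0,1],[[0,0,0],0,0.6],[[0,0,0],0,0.5],[[0,0,0],0,0.5],[[0,0,0],0,0.5]]' 60; python3 st.py; python3 - <<'E'
from h import *
np.set_printoptions(suppress=True,precision=4)
snap('wrist','w11')
C=cloud('wrist','w11'); X=C.reshape(-1,3)
z=np.load('pics/w11.npz'); L=(X-z['p'])@z['R']
m=(X[:,2]>.098)&(X[:,2]<.110)&(abs(L[:,0])<.02)&(abs(L[:,2])<.035)
for s in (m&(L[:,2]>0),m&(L[:,2]<0)): print(s.sum(),L[s].min(0),L[s].max(0))
E
```

```text
time_s: 12.48
position: [0.4891, 0.0098, 0.0795]
tool_rot: [[-0.221, -0.003, 0.975], [-0.975, 0.001, -0.221], [0.0, -1.0, -0.003]]
ft_force: [-7.7, 1.4, 6.4]
grip_width: 0.043
12.4833 [0.4891 0.0098 0.0795] jaw -12.74 q6 [-12.7  26.   96.6  -0.   57.6   0. ] F [-7.7  1.4  6.4] [ 0.2   1.22 -0.03] w 0.042974344723368696
2066 [-0.0129 -0.0306  0.0108] [ 0.014  -0.0185  0.035 ]
1886 [-0.0131 -0.0304 -0.0348] [ 0.0136 -0.0184 -0.0152]
```

View pics/w11.png

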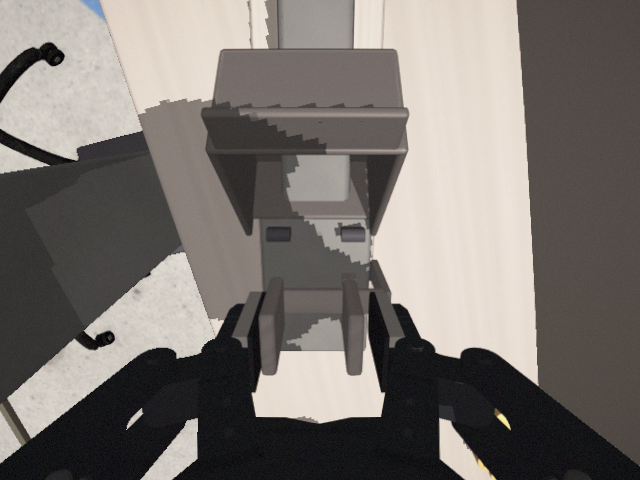

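```bash
python3 -m pendant '[[[0,0,0],0,0.3],[[0,0,0],0,0],[[0,0,0],0,0],[[0,0,0],0,0],[[0,0,0],0,0],[[0,0,0],0,0]]' 80; python3 st.py
```

```text
time_s: 13.03
position: [0.4905, 0.0096, 0.0804]
tool_rot: [[-0.221, 0.0, 0.975], [-0.975, 0.0, -0.221], [-0.0, -1.0, 0.0]]
ft_force: [4.1, 0.4, 9.0]
grip_width: 0.0294
13.0333 [0.4905 0.0096 0.0804] jaw -12.77 q6 [-12.7  26.   96.4   0.   57.6   0. ] F [4.1 0.4 9. ] [ 0.54  1.69 -0.06] w 0.029443598883508698
```

```bash
python3 -m pendant '[[[0.0115,0.05,0.181],0,0],[[0.0115,0.05,0.181],0,0],[[0.0115,0.05,0.181],0,0],[[0,0,0],0,0],[[0,0,0],0,0]]' 80; python3 st.py; python3 - <<'E'
from h import *
snap('wrist','w12');snap('side','s12')
a=cv2.imread('pics/s12.png')[150:340,260:440]
cv2.imwrite('pics/c12.png',cv2.resize(a,None,fx=3.1,fy=3.1,interpolation=2))
E
```

```text
time_s: 13.45
position: [0.4919, 0.0136, 0.0956]
tool_rot: [[-0.22, 0.001, 0.975], [-0.975, -0.001, -0.22], [0.001, -1.0, 0.001]]
ft_force: [6.3, -1.4, -8.5]
grip_width: 0.0286
13.45 [0.4919 0.0136 0.0956] jaw -12.73 q6 [-12.2  24.8  95.2  -0.1  60.    0.6] F [ 6.3 -1.4 -8.5] [-0.66  0.17  0.01] w 0.028604654855287466
```

View pics/c12.png

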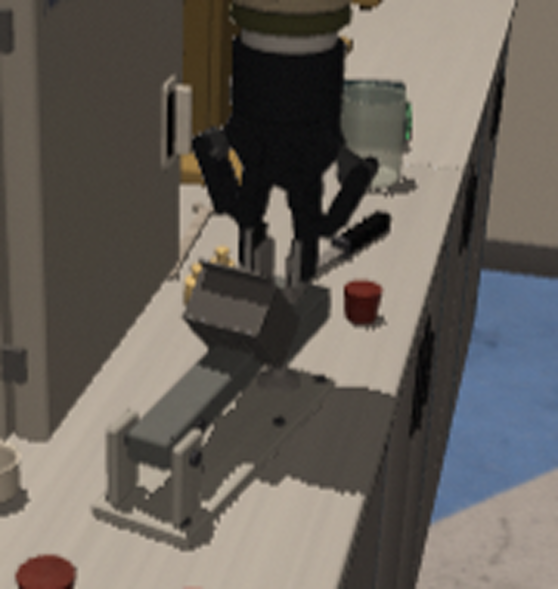

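View pics/w12.png

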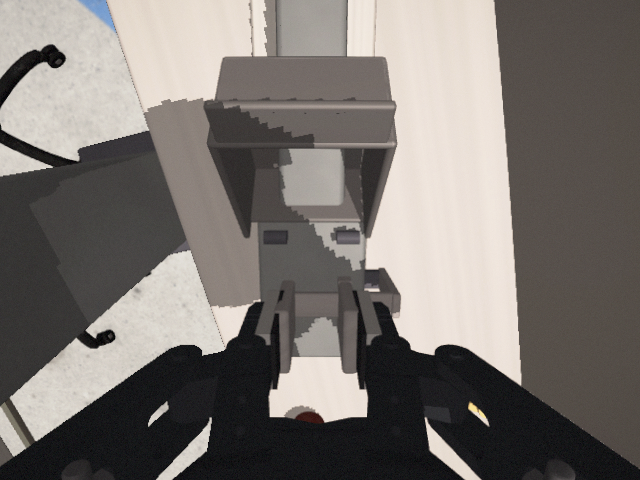

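```bash
python3 -m pendant '[[[0.015,0.066,0.176],0,0],[[0.015,0.066,0.176],0,0],[[0.015,0.066,0.176],0,0],[[0.0185,0.08,0.168],0,0],[[0.0185,0.08,0.168],0,0],[[0.0185,0.08,0.168],0,0],[[0.005,0.025,0.05],0,0],[[0,0,0],0,0],[[0,0,0],0,0]]' 80; python3 st.py; python3 - <<'E'
from h import *
np.set_printoptions(suppress=True,precision=4)
snap('wrist','w13');snap('side','s13');snap('top','t13')
a=cv2.imread('pics/s13.png')[150:340,260:440]
cv2.imwrite('pics/c13.png',cv2.resize(a,None,fx=3.1,fy=3.1,interpolation=2))
for f in ('w11','w13'):
    C=cloud('wrist',f)
    for p in [(310,230),(310,245),(320,260),(310,20)]: print(f,p,C[p[1],p[0]])
E
```

```text
time_s: 14.3
position: [0.4951, 0.0278, 0.1278]
tool_rot: [[-0.221, 0.001, 0.975], [-0.975, -0.0, -0.221], [0.0, -1.0, 0.001]]
ft_force: [7.4, 0.7, -9.9]
grip_width: 0.0282
14.3 [0.4951 0.0278 0.1278] jaw -12.74 q6 [-10.5  22.6  92.2  -0.   65.1   2.3] F [ 7.4  0.7 -9.9] [-0.31 -0.3  -0.08] w 0.02823806761384663
w11 (310, 230) [0.493  0.0422 0.0663]
w11 (310, 245) [0.4913 0.0352 0.066 ]
w11 (320, 260) [0.4942 0.0275 0.067 ]
w11 (310, 20) [0.5119 0.1236 0.0653]
w13 (310, 230) [0.4985 0.0584 0.1083]
w13 (310, 245) [0.4965 0.0503 0.1052]
w13 (320, 260) [0.4997 0.0426 0.1075]
w13 (310, 20) [0.5192 0.1504 0.0776]
```

View pics/c13.png

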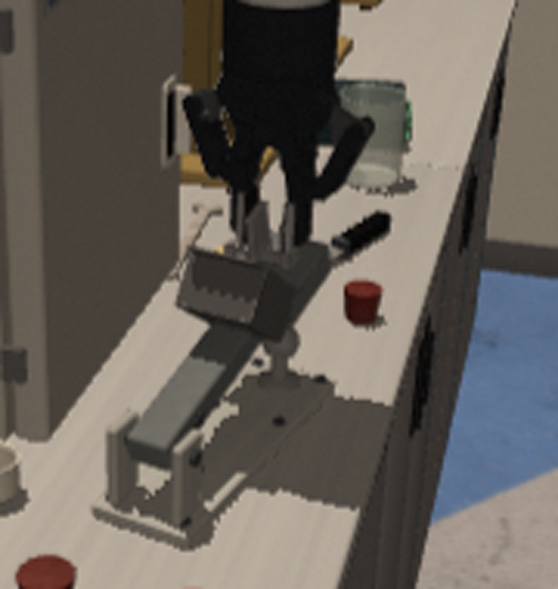

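View pics/w13.png

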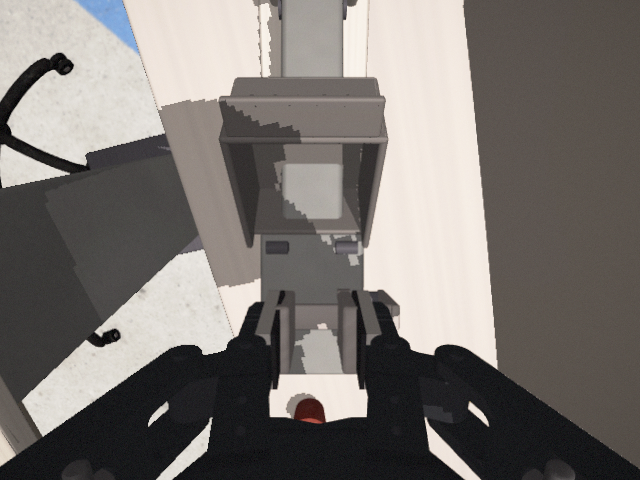

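```bash
python3 -m pendant '[[[0,0,0],0,0],[[0,0,0],0,0],[[0,0,0],0,0],[[0,0,0],0,0],[[0,0,0],0,0],[[0,0,0],0,0],[[0,0,0],0,0],[[0,0,0],0,0],[[0,0,0],0,0],[[0,0,0],0,0],[[0,0,0],0,0],[[0,0,0],0,0]]'; python3 st.py; python3 - <<'E'
from h import *
np.set_printoptions(suppress=True,precision=4)
snap('side','s14');snap('wrist','w14')
a=cv2.imread('pics/s14.png')[180:400,240:460]
cv2.imwrite('pics/c14.png',cv2.resize(a,None,fx=2.7,fy=2.7,interpolation=2))
C=cloud('wrist','w14'); 
P=C[8:70,295:330].reshape(-1,3); P=P[P[:,2]>.04]
d=np.array([.225,.974]); s=P[:,:2]@d; k=np.polyfit(s,P[:,2],1); print('bar slope rad',np.arctan(-k[0]), len(P))
P=C[255:285,290:335].reshape(-1,3);s=P[:,:2]@d; print('deck',np.arctan(-np.polyfit(s,P[:,2],1)[0]),P.mean(0))
E
```

```text
time_s: 15.45
position: [0.4951, 0.0278, 0.1277]
tool_rot: [[-0.221, 0.001, 0.975], [-0.975, -0.0, -0.221], [0.0, -1.0, 0.001]]
ft_force: [7.7, -0.0, -9.6]
grip_width: 0.0286
15.45 [0.4951 0.0278 0.1277] jaw -12.76 q6 [-10.5  22.6  92.2  -0.   65.1   2.3] F [ 7.7 -0.  -9.6] [-0.28 -0.25 -0.08] w 0.028552519498979467
bar slope rad 0.596443227690953 2170
deck -0.9255716273368363 [0.4951 0.0394 0.1093]
```

View pics/c14.png

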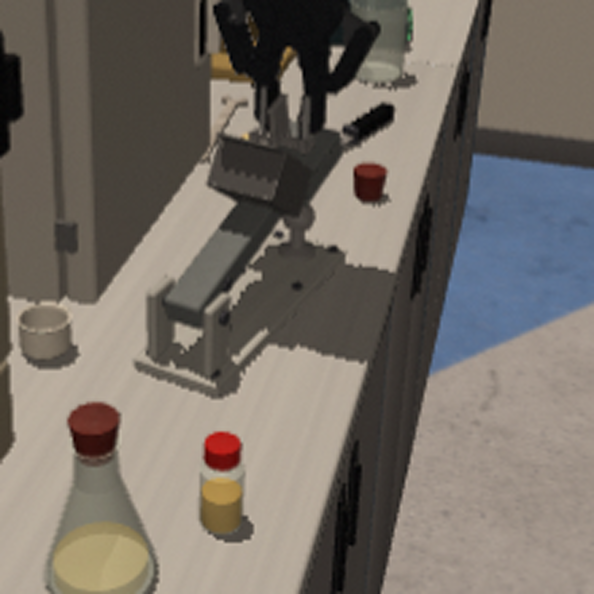

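```bash
python3 -c "
from rig import env
print(env.close_job())"
```

```text
the job is handed in; nothing more can be done
None
```

The coupling is open and the job is handed in at about 15.5 s of the 64 s. The gripper alone is holding the tongue up off the ball.

**What I did**
- I picked up the pry blade and slid it about 7 mm under the lip. I then swung the dust cover back to about 120° by eye in the side camera view.
- I laid the blade flat near where it first lay.
- I pinched the two lugs at 80 N. The opening read about 29 mm against 32 mm expected, and the gripper had read about 2 mm narrow on the blade handle too, so I take the latch as fully pulled.
- I lifted the tongue along its arc.

**Last checks**
- **Lift:** the deck's depth readings put the tongue at about 0.28 rad, which is about 50 mm at the lugs. The fingers rose 47 mm. The side view shows the ball exposed.
- **Holding:** position, grip width and forces (about 12 N at the wrist) stayed steady over a 1 s hold.
- **Bystanders:** I never touched the flask, weights or other loose things. The ones in the last views looked unmoved, but I did not measure them.

**Disagreements**
- The top camera placed things 3–4 mm off from the wrist camera in x. I went by the wrist camera for the lug grip.
- A final slope fit for the tongue angle gave unusable values (0.60 and -0.93 rad), probably from mixed surfaces in the fit. I ignored it and used the height readings.

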